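# Roll a clay roller mark-up and lay it in the photo cradle

### The arm

A 6-joint arm with a two-finger parallel gripper is mounted at the origin on the work surface. World frame = base frame: x ahead of the robot, y to its left, z up, the work surface at z = 0. Lengths are in mm, angles in rad, forces in N, time in s.
With the tool pointing down it reaches from about 350 to 975 mm from the base axis. Payload 7.1 kg.
Tool frame: the origin (TCP) lies midway between the tips of the shut fingers; the grasp point (between the pads) lies 19 mm behind it; z points along the fingers, y is the line along which they close (so a half turn about z gives the same grasp; the last joint's range is limited). The gripper opens to 88 mm and grips with 3 to 60 N. Pads are 20 mm wide; open, the fingers measure 115 mm over their backs; the gripper's body (75 mm by 178 mm) begins 61 mm behind the grasp point.
Start: joints at [-0.019, 0.423, 1.63, -0, 1.089, -0.019], TCP at [624.984, 0.026, 222.675] pointing down, gripper open.
Joint ranges: [-3, 3], [-0.9, 2.11], [0.09, 2.58], [-1.31, 4.45], [0.11, 2.69], [-2.54, 2.54]. Speed limits (rad/s): [2.39, 2.39, 3.01, 3.14, 3.14, 3.14].

### API

Orientations are given as a rotation vector (axis times angle).
In Python, from workcell import get_obs, get_image, camera_params, close_job gives the robot as it stands.
- The arm moves only by the shell command python3 -m creep 'ROWS' [OPENING]. ROWS is a JSON object of lists of equal length, an entry for each row: "delta_pos": the shift along the tool's x, y, z in m, a list of three; "twist": the turn, a rotation vector about the tool's x, y, z in degrees, a list of three. A call has 1 to 20 rows; each row shifts and turns the commanded pose from where the row before left it, along the tool's axes as they then stand; what a row does not reach is not made up. A row lasts 1/12 s, in which the tool goes at most 41.7 mm and 7.16 degrees, less where a joint would pass 70% of its speed; a pose out of reach is approached as far as the arm can. A call with a gripper value outside its range is refused whole. OPENING is the opening, from 0 (shut) to 1 (fully open), set as the call begins (- or left out, the last holds). The fingers move at their own pace and stop on an object; the grip force is fixed at half the most. Time passes only in rows, so rows that do not move let the fingers close. It gives the time, the measured TCP pose, the force, the opening and the grip force at its end, in the units of the state.
- get_obs(): the state, without advancing time (a new reading comes with each control period).
- get_image(name): name is "scene" or "side" or "wrist"; returns (picture, depth): 420x560x3 uint8, red, green, blue; 420x560 float32, mm along the optical axis (not along the pixel's ray), 0 where there is no reading.
- camera_params(name): a dict with "camera_matrix" (3x3 intrinsics, pixels), "extrinsics" (4x4, takes a point from camera to world coordinates). Camera axes: x right, y down, z forward; pixel columns grow to the right and rows downward; lengths in mm; the calibration is good to about 2 mm. The wrist camera is an equidistant fisheye: a pixel r from the principal point sees the ray r / f radians off the axis. A picture is of the moment at which its call begins: read the wrist's pose just before it. camera_params takes no time and is no camera call; for the wrist camera it gives the pose at the moment of the call.
- close_job(): hands the job in; it is judged then, once.
The state is a dict: "t": time; "qpos": joint angles; "qvel": joint speeds; "joint_torque": joint torques, N m; "ee_pos": TCP position; "orientation": TCP orientation; "ft_force": force on the tool from outside, world axes, zero at the start; "moment": the same for the moment, N m; "width": finger opening in mm; "grasp_force": force on a finger pad.
Only numpy, scipy, OpenCV 4.12 (cv2) and the standard library are available. Lean on these libraries where they do the work, as an engineer would, in place of code of your own. Each camera call takes 0.05 s, during which the arm holds its last target. There are 200 camera calls.

### The job

Take the clay roller out of its white finds tray, lay it on the black rolling board and let go of it, then roll it along the board until its white catalogue mark faces straight up. Pick it up again and lay it lengthwise in the blue V-supports of the photo cradle, resting in both of them with the white mark still facing up, and let go. Leave the other finds and tools where they are.

Things in the scene. Friction and masses are not known exactly. Their poses are not given: they have to be found in the camera images.
- roller: Fired-clay roller, a plain brown cylinder 50 mm in diameter and 140 mm long with dark bands near its ends, about 0.4 kg, loose. Origin at its centre; its x axis runs along the cylinder. It starts lying in the tray, roughly along the tray's length, with the mark turned downwards or sideways-down.
- mark: White painted patch, 70 mm along and 25 mm round the roller's curved side, midway along it, fast. Origin at the roller's centre; x along the roller; z points from the axis out through the middle of the patch (up when the mark faces up). A thin dark line runs diametrically across from it (-z); a white stripe on each end face points from the axis to the mark.
- tray: White shallow finds tray, 270 mm (x) by 160 mm (y), rim 22 mm high, walls and floor 5 mm thick, fixed. Origin at the centre of its underside, on the table. Tray and cradle stand to the left and right of the board, either way round.
- board: Rolling board with a black rubber top, 200 mm (x) by 280 mm (y), top surface 8 mm above the table, fixed. A wooden stop 10 mm wide along each y end (y from 130 to 140 mm either side) rises 6 mm above the rubber. Origin at the centre of its underside. The roller rolls along the board's y when it lies along its x.
- cradle: Photo cradle, fixed: grey base plate 160 mm (x) by 90 mm (y), 10 mm thick, with two blue 90-degree V-supports 14 mm thick and 63 mm wide at x = -52 and +52 mm, upper edges at most 43 mm above the table; between them the base is free for the fingers. The roller lies in them along the cradle's x. Origin at the centre of its underside.
- cradle_seat (a point): Where the roller's centre is when it rests in both V-supports: 50 mm above the table over the cradle's centre; x along the V-groove.
- cobble_in_tray: Small grey flat cobble, 48 mm across, 32 mm high, lying in the tray beyond the roller's +x end. Leave alone.
- cobble_grey: Grey river cobble 72 mm across, 44 mm high, at the back. Leave alone.
- cobble_ochre: Ochre cobble 60 mm across, 40 mm high, at the back. Leave alone.
- jar: White-capped jar 54 mm in diameter, 70 mm high, at the back. Leave alone.
- bowl: Terracotta bowl 100 mm across, 45 mm high, at the back. Leave alone.
- brush: Cleaning brush lying near the robot. Leave alone.
- marker: Blue marker pen, 130 mm long, 14 mm thick, lying near the robot. Leave alone.
Mind the look-alikes: they are no part of the job. What is shaped like the cradle but red is not meant. Of the things that look like the roller, the smaller one is meant.

How it is judged (in metres and radians):
On the way, in this order (a step that is already met when the one before it is completed fails the run):
1. the roller lies still on the rolling board, let go, with the mark not yet up (more than 0.7 rad from straight up) (contact force between roller and board above 0.5 N and contact force between roller and the fingers below 0.2 N and angular speed of roller below 0.15 rad/s and linear speed of roller below 0.01 m/s and angle between mark's own z axis and vertical above 0.7 rad), for 0.1 s.
2. the roller is rolled along the board (in contact with it, turning faster than 0.2 rad/s and travelling faster than 4 mm/s) (contact force between roller and board above 0.5 N and angular speed of roller above 0.2 rad/s and linear speed of roller above 0.004 m/s), for 0.15 s.
3. the roller is on the board with the white mark within 0.35 rad of straight up (contact force between roller and board above 0.5 N and angle between mark's own z axis and vertical below 0.35 rad), for 0.15 s.
At the end, for the whole second after the job is handed in: The roller rests still in both V-supports of the cradle, let go, its centre within 20 mm horizontally and 4 mm in height of the seat point, lengthwise within 0.1 rad, and its white mark within 0.35 rad of straight up (horizontal distance between roller and cradle_seat below 0.02 m and z of roller in the frame of cradle_seat between -0.004 and 0.004 m and angle between the x axis of roller and the x axis of cradle_seat, either way round below 0.1 rad and angle between mark's own z axis and vertical below 0.35 rad and linear speed of roller below 0.01 m/s and angular speed of roller below 0.1 rad/s and contact force between roller and the fingers below 0.1 N); the robot touches nothing.
It fails at once if another find or tool is moved by more than 25 mm (distance of any of cobble_in_tray, cobble_grey, cobble_ochre, jar, bowl, brush, marker from where it was at the start of the episode above 0.025 m).
It also fails if it takes over 54 s, if anything falls off the work surface, if the arm or the gripper's body presses on something with over 40 N, if the wrist force passes 120 N, or if a joint passes its speed limit or range.

## Working session

There is one attempt and no reset: what is moved stays moved. The work goes in short steps, Python scripts to look and compute and a shell command to move; the robot and the scene stay as the last step left them, time stands still between calls to the robot, and variables do not carry over. Pictures are saved under pics/ and viewed, at most 10 in all, crops included, and the job is handed in when it is done.

```bash
mkdir -p pics; python3 - <<'E'
from workcell import *
import cv2,numpy as np
for n in ("scene","side"):
    im,d=get_image(n); p=camera_params(n)
    np.savez(f"{n}0.npz",im=im,d=d,K=p["camera_matrix"],E=p["extrinsics"])
    cv2.imwrite(f"pics/{n}0.png",im[:,:,::-1])
    print(n,np.round(p["extrinsics"],2).tolist())
print(get_obs())
E
```

```text
scene [[0.09, 0.59, -0.8, 1479.36], [1.0, -0.04, 0.08, -97.71], [0.02, -0.81, -0.59, 789.34], [0.0, 0.0, 0.0, 1.0]]
side [[-0.96, -0.17, 0.21, 311.82], [-0.27, 0.56, -0.78, 844.59], [0.02, -0.81, -0.58, 687.97], [0.0, 0.0, 0.0, 1.0]]
{'t': 0.1, 'qpos': array([-1.90154881e-02,  4.23766848e-01,  1.63058379e+00,  1.95376686e-05,
        1.08857129e+00, -1.89803861e-02]), 'qvel': array([-1.43381778e-03, -9.20824123e-04, -2.06540246e-03,  3.76962488e-04,
       -2.54586346e-05,  1.14441962e-03]), 'joint_torque': array([ 6.49496542e-04, -5.45618248e+01, -2.74323839e+01,  6.46709581e-02,
        1.88581715e-02,  1.54216096e-06]), 'ee_pos': array([6.24520189e+02, 3.05247682e-02, 2.21989606e+02]), 'orientation': array([-2.22080466e+00, -2.22070656e+00,  1.42811806e-03]), 'ft_force': array([1.03469976, 0.24883963, 0.05441018]), 'moment': array([ 0.03619295, -0.03028714, -0.06917594]), 'grasp_force': 0.0, 'width': 87.81085393035583}
```

View pics/scene0.png

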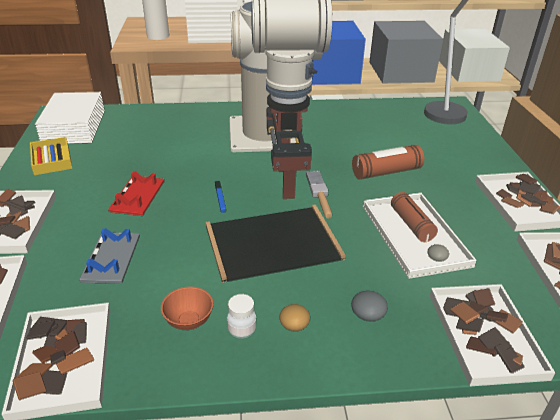

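View pics/side0.png

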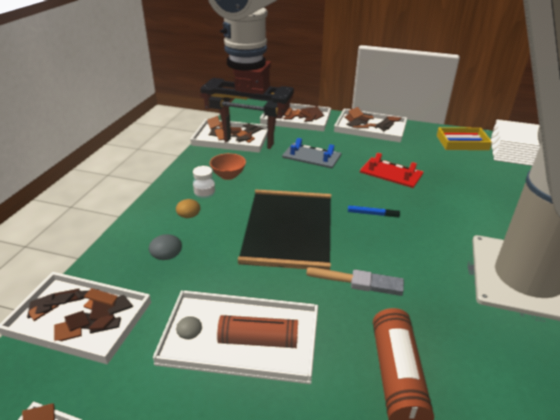

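The scene view shows the small roller in the tray at (414,216), with the board at (275,243) and the blue cradle at (110,255). The red decoy is at (137,193) and the large look-alike roller at (388,161). The side view shows the roller at (258,331), with its dark line near (260,320).

```bash
cat > h.py <<'E'
import numpy as np,cv2
from workcell import *
def load(n):
    z=np.load(n+"0.npz"); return z["im"],z["d"],z["K"],z["E"]
def world(d,K,E):
    v,u=np.mgrid[:d.shape[0],:d.shape[1]]
    P=np.stack([(u-K[0,2])/K[0,0]*d,(v-K[1,2])/K[1,1]*d,d],-1)
    return P@E[:3,:3].T+E[:3,3]
def rect(pts): # min-area rectangle of xy points
    c,s,a=cv2.minAreaRect(pts[:,:2].astype(np.float32)); return np.round(c,1),np.round(s,1),round(a,2)
def cyl(P,r=25.):
    from scipy.optimize import least_squares
    m=P.mean(0); a0=cv2.minAreaRect(P[:,:2].astype(np.float32))
    x=P[:,:2]-m[:2]; th=np.arctan2(*np.linalg.svd(x,full_matrices=False)[2][0][::-1])
    f=lambda q:np.hypot(-(P[:,0]-m[0])*np.sin(q[2])+(P[:,1]-m[1])*np.cos(q[2])-q[0],P[:,2]-q[1])-r
    q=least_squares(f,[0,m[2]-15,th],loss="soft_l1",f_scale=1).x
    s=(P[:,0]-m[0])*np.cos(q[2])+(P[:,1]-m[1])*np.sin(q[2]); s0,s1=np.percentile(s,[.5,99.5])
    u=np.array([np.cos(q[2]),np.sin(q[2])]); n=np.array([-u[1],u[0]])
    c=m[:2]+n*q[0]+u*(s0+s1)/2
    ang=np.degrees(np.arctan2((P[:,:2]-c)@n,P[:,2]-q[1]))
    return np.r_[c,q[1]],np.degrees(q[2]),s1-s0,np.sqrt(np.mean(f(q)**2)),s-(s0+s1)/2,ang
E
python3 - <<'E'
from h import *
for n in("scene","side"):
    im,d,K,E=load(n); W=world(d,K,E); hsv=cv2.cvtColor(im,cv2.COLOR_RGB2HSV).astype(int); ok=d>0
    X,Y,Z=W[...,0],W[...,1],W[...,2]; H,S,V=hsv[...,0],hsv[...,1],hsv[...,2]
    px={"scene":dict(r=(414,216),b=(275,243),c=(98,268),t=(450,262)),"side":dict(r=(258,331),b=(290,225),c=(312,157),t=(180,350))}[n]
    for k,(u,v) in px.items(): print(n,k,W[v,u].round(0),hsv[v,u])
    print("table z",np.median(Z[ok&(abs(H-75)<15)&(S>100)]))
    c=W[px['b'][1],px['b'][0]]
    m=ok&(V<60)&(abs(X-c[0])<160)&(abs(Y-c[1])<160)&(Z>3)&(Z<14); l,lab=cv2.connectedComponents(m.astype(np.uint8)); 
    print("rubber",rect(W[lab==lab[px['b'][1],px['b'][0]]]))
    c=W[px['r'][1],px['r'][0]]; near=ok&(np.hypot(X-c[0],Y-c[1])<95)
    m=near&(Z>18)&(S>90)&((H<15)|(H>170)); l,lab=cv2.connectedComponents(m.astype(np.uint8)); m=lab==lab[px['r'][1],px['r'][0]]
    r=cyl(W[m]); print("roller",m.sum(),[np.round(q,2) for q in r[:4]])
    s,a=r[4],r[5]; val=V[m]
    for lo in range(-90,91,10):
        k=(abs(s)<35)&(a>=lo)&(a<lo+10)
        if k.sum()>3: print((lo,k.sum(),int(val[k].mean()),int(val[k].min())),end=" ")
    print()
    m=ok&(abs(H-112)<14)&(S>130)&(Y<-200)&(Z>12)&(X>400); print("blue",m.sum(),rect(W[m]))
    m=ok&(np.hypot(X-r[0][0],Y-r[0][1])<230)&(S<40)&(V>150)&(Z>14)&(Z<28); print("trayrim",rect(W[m]),)
E
```

```text
scene r [524. 316.  53.] [  9 131 156]
scene b [546. -11.   9.] [60 15 51]
scene c [ 616. -395.   20.] [109 181 165]
scene t [634. 374.   4.] [ 24  11 227]
table z 0.3433239656087608
rubber (array([534.4, -14.4]), array([206.3, 259.2]), 10.81)
roller 938 [array([497.7 , 326.95,  30.52]), np.float64(12.16), np.float64(139.86), np.float64(4.79)]
(-90, np.int64(28), 100, 84) (-80, np.int64(31), 115, 106) (-70, np.int64(36), 126, 118) (-60, np.int64(41), 137, 130) (-50, np.int64(43), 147, 143) (-40, np.int64(40), 155, 152) (-30, np.int64(41), 161, 158) (-20, np.int64(38), 167, 139) (-10, np.int64(21), 122, 96) (0, np.int64(20), 137, 96) (10, np.int64(21), 158, 146) (20, np.int64(16), 147, 140) (30, np.int64(7), 144, 141) 
blue 475 (array([ 563.7, -379.6]), array([ 65.7, 124.6]), 83.52)
trayrim (array([560.1, 329.2]), array([333.7, 161.9]), 9.01)
side r [492. 341.  50.] [  8 151 162]
side b [532. -17.  11.] [53 28 36]
side c [ 558. -359.   11.] [103  18 127]
side t [623. 385.   5.] [ 18  11 241]
table z 1.5832324521370538
rubber (array([536.1, -20.6]), array([195.6, 252. ]), 11.03)
roller 2071 [array([496.51, 325.64,  31.51]), np.float64(-167.87), np.float64(135.39), np.float64(1.2)]
(-90, np.int64(73), 100, 94) (-80, np.int64(85), 111, 102) (-70, np.int64(90), 127, 117) (-60, np.int64(103), 144, 134) (-50, np.int64(108), 158, 152) (-40, np.int64(103), 163, 161) (-30, np.int64(98), 168, 164) (-20, np.int64(101), 170, 159) (-10, np.int64(82), 133, 88) (0, np.int64(71), 106, 87) (10, np.int64(51), 148, 115) (20, np.int64(29), 165, 154) 
blue 189 (array([ 564.2, -380. ]), array([ 72.8, 118.5]), 84.26)
trayrim (array([532.1, 325. ]), array([271.1, 163.6]), 8.43)
```

```bash
cat >> h.py <<'E'
from scipy.spatial.transform import Rotation as R
def togo(x,y,z,yaw): # shift (mm) in present tool axes and twist about tool z (deg) to a downward pose with tool x at yaw
    o=get_obs(); r=R.from_rotvec(o["orientation"]); M=r.as_matrix()
    T=np.c_[[np.cos(np.radians(yaw)),np.sin(np.radians(yaw)),0],[np.sin(np.radians(yaw)),-np.cos(np.radians(yaw)),0],[0,0,-1]]
    d=np.array([x,y,z])-o["ee_pos"]
    print("t",round(o["t"],2),"pos",o["ee_pos"].round(1),"F",o["ft_force"].round(1),"w",round(o["width"],1),"g",round(o["grasp_force"],1),"j6",o["qpos"][5].round(2))
    print("shift now",(M.T@d).round(1),"shift after turn",(T.T@d).round(1),"turn",np.degrees((r.inv()*R.from_matrix(T)).as_rotvec()).round(2))
E
python3 -m creep '{"delta_pos":[[0,0,0],[0,0,0],[0,0,0],[0,0,0],[0,0,0],[0,0,0],[0,0,0],[0,0,0],[0,0,0],[0,0,0],[0,0,0],[-0.0063,-0.0384,0],[-0.0063,-0.0384,0],[-0.0063,-0.0384,0],[-0.0063,-0.0384,0],[-0.0063,-0.0384,0],[-0.0063,-0.0384,0],[-0.0063,-0.0384,0],[-0.0063,-0.0384,0],[-0.0063,-0.0384,0]],"twist":[[0,0,7.08],[0,0,7.08],[0,0,7.08],[0,0,7.08],[0,0,7.08],[0,0,7.08],[0,0,7.08],[0,0,7.08],[0,0,7.08],[0,0,7.08],[0,0,7.08],[0,0,0],[0,0,0],[0,0,0],[0,0,0],[0,0,0],[0,0,0],[0,0,0],[0,0,0],[0,0,0]]}' 1
python3 - <<'E'
from h import *
togo(497,326,16,12.1)
E
```

```text
t: 1.77
ee_pos: [495.8, 327.5, 222.4]
orientation: [3.124, 0.332, -0.001]
ft_force: [0.7, 0.7, 0.4]
width: 88.2
grasp_force: 0.0
t 1.77 pos [495.8 327.5 222.4] F [0.7 0.7 0.4] w 88.2 g 0.0 j6 1.92
shift now [  1.    1.7 206.4] shift after turn [  0.9   1.8 206.4] turn [0.01 0.03 0.02]
```

```bash
python3 -m creep '{"delta_pos":[[0.001,0.0015,0.03],[0,0,0.03],[0,0,0.03],[0,0,0.03],[0,0,0.03],[0,0,0.025],[0,0,0.015],[0,0,0.01],[0,0,0.005],[0,0,0]],"twist":[[0,0,0],[0,0,0],[0,0,0],[0,0,0],[0,0,0],[0,0,0],[0,0,0],[0,0,0],[0,0,0],[0,0,0]]}'
python3 -m creep '{"delta_pos":[[0,0,0],[0,0,0],[0,0,0],[0,0,0],[0,0,0],[0,0,0],[0,0,0],[0,0,0]],"twist":[[0,0,0],[0,0,0],[0,0,0],[0,0,0],[0,0,0],[0,0,0],[0,0,0],[0,0,0]]}' 0
python3 -m creep '{"delta_pos":[[0,0,-0.02],[0,0,-0.03],[0,0,-0.03],[0,0,-0.02],[0,0,0]],"twist":[[0,0,0],[0,0,0],[0,0,0],[0,0,0],[0,0,0]]}'
python3 - <<'E'
from h import *
togo(527.5,22,60,10.8)
E
```

```text
t: 2.6
ee_pos: [497.9, 324.5, 16.9]
orientation: [3.123, 0.332, -0.002]
ft_force: [-0.9, -0.4, 0.8]
width: 87.7
grasp_force: 0.0
t: 3.27
ee_pos: [498.6, 325.1, 18.2]
orientation: [-3.123, -0.331, -0.001]
ft_force: [-0.8, 0.8, 4.9]
width: 49.4
grasp_force: 30.0
t: 3.68
ee_pos: [500.2, 325.9, 121.1]
orientation: [-3.122, -0.332, -0.008]
ft_force: [0.3, 1.1, -4.1]
width: 49.6
grasp_force: 30.0
t 3.68 pos [500.2 325.9 121.1] F [ 0.3  1.1 -4.1] w 49.6 g 30.0 j6 1.92
shift now [-37.4 302.9  60.3] shift after turn [-30.1 303.6  61.1] turn [-0.11 -0.31  1.32]
```

```bash
python3 -m creep '{"delta_pos":[[0,0,0],[-0.0038,0.038,0],[-0.0038,0.038,0],[-0.0038,0.038,0],[-0.0038,0.038,0],[-0.0038,0.038,0],[-0.0038,0.038,0],[-0.0038,0.038,0],[-0.0038,0.038,0],[0,0,0.03],[0,0,0.03],[0,0,0.02],[0,0,0.01],[0,0,0]],"twist":[[0,0,1.3],[0,0,0],[0,0,0],[0,0,0],[0,0,0],[0,0,0],[0,0,0],[0,0,0],[0,0,0],[0,0,0],[0,0,0],[0,0,0],[0,0,0],[0,0,0]]}'
python3 - <<'E'
from h import *
togo(527.5,22,21,10.8)
E
```

```text
t: 4.85
ee_pos: [522.2, 20.3, 24.0]
orientation: [-3.127, -0.295, 0.012]
ft_force: [-0.3, 0.7, -4.9]
width: 49.7
grasp_force: 30.0
t 4.85 pos [522.2  20.3  24. ] F [-0.3  0.7 -4.9] w 49.7 g 30.0 j6 1.4
shift now [ 5.5 -0.7  2.9] shift after turn [ 5.5 -0.7  3. ] turn [-0.07  0.43 -0.02]
```

```bash
python3 -m creep '{"delta_pos":[[0.003,0,0.001],[0.002,0,0.001],[0,0,0.001],[0,0,0]],"twist":[[0,0.2,0],[0,0.2,0],[0,0,0],[0,0,0]]}'
```

```text
t: 5.18
ee_pos: [531.3, 21.7, 25.6]
orientation: [-3.127, -0.297, -0.014]
ft_force: [0.2, 0.0, -5.1]
width: 49.5
grasp_force: 30.0
```

```bash
python3 -m creep '{"delta_pos":[[0,0,0.001],[0,0,0]],"twist":[[0,0,0],[0,0,0]]}'
```

```text
t: 5.35
ee_pos: [530.7, 21.5, 24.2]
orientation: [-3.127, -0.296, -0.012]
ft_force: [-0.5, 0.3, -5.6]
width: 49.6
grasp_force: 30.0
```

```bash
python3 -m creep '{"delta_pos":[[0,0,0.0015],[0,0,0.0015],[0,0,0]],"twist":[[0,-0.2,0],[0,-0.2,0],[0,0,0]]}'
python3 - <<'E'
from h import *
togo(527.5,22,21,10.8)
E
```

```text
t: 5.6
ee_pos: [530.6, 21.4, 21.2]
orientation: [3.128, 0.296, -0.0]
ft_force: [-1.5, 0.1, 2.2]
width: 49.8
grasp_force: 30.0
t 5.6 pos [530.6  21.4  21.2] F [-1.5  0.1  2.2] w 49.8 g 30.0 j6 1.4
shift now [-3.  -1.2  0.2] shift after turn [-3.  -1.2  0.2] turn [0.   0.01 0.02]
```

```bash
python3 -m creep '{"delta_pos":[[0,0,0],[0,0,0],[0,0,0],[0,0,0],[0,0,0],[0,0,0],[0,0,0],[0,0,0]],"twist":[[0,0,0],[0,0,0],[0,0,0],[0,0,0],[0,0,0],[0,0,0],[0,0,0],[0,0,0]]}' 0.75
python3 - <<'E'
from h import *
im,d=get_image("side"); p=camera_params("side"); np.savez("side1.npz",im=im,d=d)
cv2.imwrite("pics/side1.png",cv2.resize(im[130:330,180:400],None,fx=3,fy=3)[:,:,::-1])
E
```

```text
t: 6.27
ee_pos: [530.4, 21.4, 20.7]
orientation: [3.128, 0.296, -0.0]
ft_force: [-0.1, -0.8, 0.1]
width: 66.1
grasp_force: 0.0
```

View pics/side1.png

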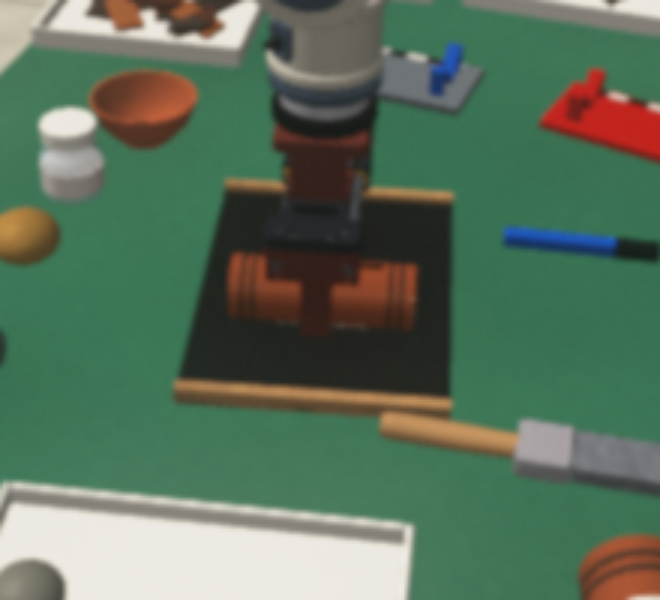

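The roller lies free on the board with a sliver of the white mark just visible at its lower +y edge, at crop (345,326). The mark is about 172° from up, so I'll roll the roller about 75 mm toward −y, using the trailing finger tilted slightly under it.

```bash
python3 -m creep '{"delta_pos":[[0,0,-0.003],[0,0,-0.003],[0,0,0],[0,0,0],[0,0,0],[0,0,0],[0,0,0]],"twist":[[0,0,0],[0,0,0],[-5,0,0],[-5,0,0],[-5,0,0],[0,0,0],[0,0,0]]}'
python3 -m creep '{"delta_pos":[[0,0.0039,0.001],[0,0.0039,0.001],[0,0.0039,0.001],[0,0.0039,0.001],[0,0.0039,0.001],[0,0.0039,0.001],[0,0.0039,0.001],[0,0.0039,0.001],[0,0.0039,0.001],[0,0.0039,0.001],[0,0,0],[0,0,0],[0,0,0]],"twist":[[0,0,0],[0,0,0],[0,0,0],[0,0,0],[0,0,0],[0,0,0],[0,0,0],[0,0,0],[0,0,0],[0,0,0],[0,0,0],[0,0,0],[0,0,0]]}'
python3 - <<'E'
from h import *
a=[]
for n in("side","scene"):
    im,d=get_image(n); np.savez(n+"2.npz",im=im,d=d)
    c=im[150:290,200:360] if n=="side" else im[170:310,190:350]
    a.append(cv2.resize(c,None,fx=2.5,fy=2.5))
cv2.imwrite("pics/c2.png",np.hstack(a)[:,:,::-1])
togo(0,0,0,10.8)
E
```

```text
t: 6.9
ee_pos: [530.1, 22.7, 26.6]
orientation: [2.869, 0.277, 0.035]
ft_force: [0.4, 0.5, -0.2]
width: 65.6
grasp_force: 0.0
t: 7.98
ee_pos: [538.0, -18.1, 27.1]
orientation: [2.868, 0.272, 0.036]
ft_force: [-0.8, 0.4, -0.3]
width: 65.9
grasp_force: 0.0
t 8.08 pos [538.  -18.   27.1] F [ 0.3 -0.3  0.2] w 65.9 g 0.0 j6 1.86
shift now [-525.  -121.7   -4.5] shift after turn [-525.1 -118.5   27.1] turn [15.   -0.    0.03]
```

View pics/c2.png

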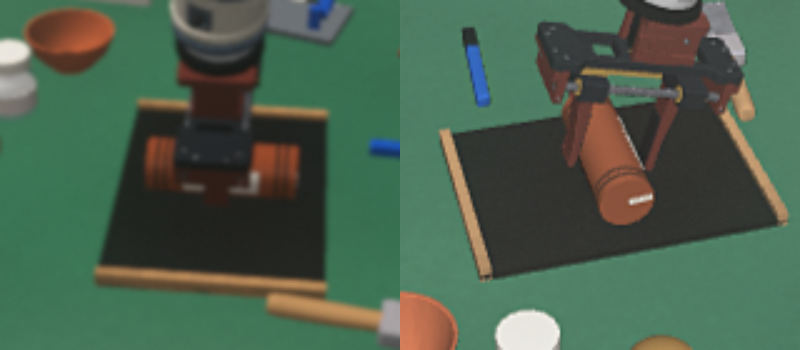

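The left crop shows the white mark now on the +y flank at about (250,183). The right crop shows the end stripe at (640,199) pointing level to +y, so the mark is about 90° from up and the roller rolls cleanly. About 39 mm of travel remains.

```bash
python3 -m creep '{"delta_pos":[[0,0.0039,0.001],[0,0.0039,0.001],[0,0.0039,0.001],[0,0.0039,0.001],[0,0.0039,0.001],[0,0.0039,0.001],[0,0.0039,0.001],[0,0.0039,0.001],[0,0.0029,0.0008],[0,0,0],[0,0,0],[0,0,0]],"twist":[[0,0,0],[0,0,0],[0,0,0],[0,0,0],[0,0,0],[0,0,0],[0,0,0],[0,0,0],[0,0,0],[0,0,0],[0,0,0],[0,0,0]]}'
python3 - <<'E'
from h import *
a=[]
for n in("side","scene"):
    im,d=get_image(n); np.savez(n+"3.npz",im=im,d=d)
    c=im[130:270,220:380] if n=="side" else im[170:310,170:330]
    a.append(cv2.resize(c,None,fx=2.5,fy=2.5))
cv2.imwrite("pics/c3.png",np.hstack(a)[:,:,::-1])
# stripe: white pixels on the end face, rays cut with the end-face plane
p=camera_params("scene");K,E=p["camera_matrix"],p["extrinsics"]
for k in("2","3"):
    z=np.load("scene"+k+".npz");im,d=z["im"],z["d"];W=world(d,K,E);hsv=cv2.cvtColor(im,cv2.COLOR_RGB2HSV).astype(int)
    m=(d>0)&(hsv[...,1]<90)&(hsv[...,2]>140)&(abs(W[...,0]-605)<25)&(W[...,2]>5)&(W[...,2]<70)&(abs(W[...,1]+20)<75)
    y10=np.radians(10.8);e=np.array([-np.sin(y10),np.cos(y10)])
    b=W[m]; print(k,m.sum(),"x",b[:,0].mean().round(1),"yb",(b[:,:2]@e).round(1)[::4],"z",b[:,2].round(1)[::4])
    br=(d>0)&(hsv[...,1]>110)&((hsv[...,0]<15)|(hsv[...,0]>170))&(abs(W[...,0]-590)<22)&(W[...,2]>5)&(W[...,2]<75)&(abs(W[...,1]+20)<75)
    print(" roller end yb range",np.percentile(W[br][:,:2]@e,[2,98]).round(1),"z",np.percentile(W[br][:,2],[2,98]).round(1))
togo(0,0,0,10.8)
E
```

```text
t: 9.08
ee_pos: [544.5, -52.7, 27.4]
orientation: [2.868, 0.272, 0.036]
ft_force: [1.4, -0.0, -0.3]
width: 65.7
grasp_force: 0.0
2 26 x 601.4 yb [ -95.2  -98.8 -109.1  -99.9 -113.6 -104.7 -111.7] z [38.5 39.8 36.5 34.4 34.4 33.2 32.3]
 roller end yb range [-141.6  -96.8] z [13.4 59.8]
3 22 x 610.2 yb [-148.6 -146.  -149.9 -148.9 -151.9 -150.7] z [59.  54.6 48.2 48.9 39.4 39.6]
 roller end yb range [-175.2 -129.6] z [12.5 59.6]
t 9.18 pos [544.6 -52.6  27.4] F [ 0.1  0.4 -0.1] w 66.2 g 0.0 j6 1.8
shift now [-525.  -155.8  -13.3] shift after turn [-525.1 -153.7   27.4] turn [15.   -0.    0.03]
```

View pics/c3.png

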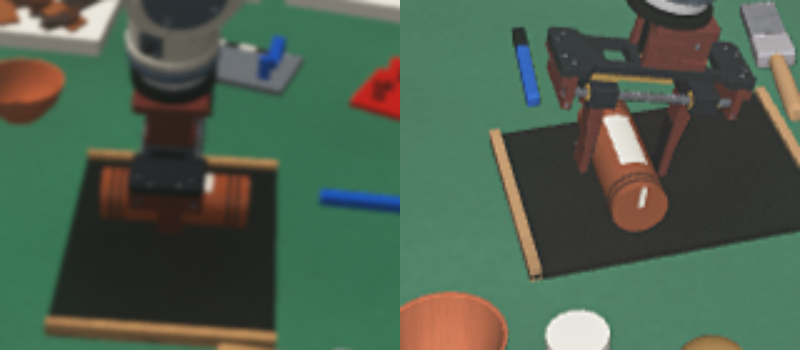

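The end stripe at crop (643,197) leans about 10° toward +y and the mark at (625,140) is nearly up. I'll nudge it a few mm further.

```bash
cat >> h.py <<'E'
def stripe(k):
    im,d=get_image("scene"); np.savez(f"scene{k}.npz",im=im,d=d)
    p=camera_params("scene");K,E=p["camera_matrix"],p["extrinsics"]
    for k in("3",k):
        z=np.load(f"scene{k}.npz");im,d=z["im"],z["d"];W=world(d,K,E);hsv=cv2.cvtColor(im,cv2.COLOR_RGB2HSV).astype(int)
        m=(d>0)&(hsv[...,1]<90)&(hsv[...,2]>140)&(abs(W[...,0]-610)<25)&(W[...,2]>5)&(W[...,2]<57)&(abs(W[...,1]+20)<75)
        a=np.radians(10.8);e=np.array([-np.sin(a),np.cos(a)]);b=np.c_[W[m][:,:2]@e,W[m][:,2]]
        br=(d>0)&(hsv[...,1]>110)&((hsv[...,0]<15)|(hsv[...,0]>170))&(abs(W[...,0]-590)<22)&(W[...,2]>5)&(W[...,2]<75)&(abs(W[...,1]+20)<75)
        q=np.percentile(W[br][:,:2]@e,[2,98]); v=np.linalg.svd(b-b.mean(0))[2][0]; v*=np.sign(v[1])
        c=np.array([q.mean(),33]); w=b.mean(0)-c
        print(k,m.sum(),"yb",q.mean().round(1),"angle from line",np.degrees(np.arctan2(*v)).round(1),"from centre",np.degrees(np.arctan2(*w)).round(1))
    return im
E
python3 -m creep '{"delta_pos":[[0,0.0029,0.0008],[0,0.0029,0.0008],[0,0,0],[0,0,0],[0,0,0]],"twist":[[0,0,0],[0,0,0],[0,0,0],[0,0,0],[0,0,0]]}'
python3 - <<'E'
from h import *
im=stripe(4)
cv2.imwrite("pics/c4.png",cv2.resize(im[170:310,170:330],None,fx=4,fy=4)[:,:,::-1])
togo(0,0,0,10.8)
E
```

```text
t: 9.6
ee_pos: [545.7, -58.7, 27.4]
orientation: [2.868, 0.271, 0.036]
ft_force: [-0.1, -0.8, -0.6]
width: 66.1
grasp_force: 0.0
3 21 yb -152.4 angle from line 11.3 from centre 13.5
4 22 yb -152.3 angle from line 9.3 from centre 13.3
t 9.65 pos [545.7 -58.7  27.4] F [ 0.1 -0.4  0.1] w 65.8 g 0.0 j6 1.79
shift now [-525.  -161.7  -15. ] shift after turn [-525.1 -159.9   27.4] turn [ 1.5e+01 -0.0e+00  1.0e-02]
```

View pics/c4.png

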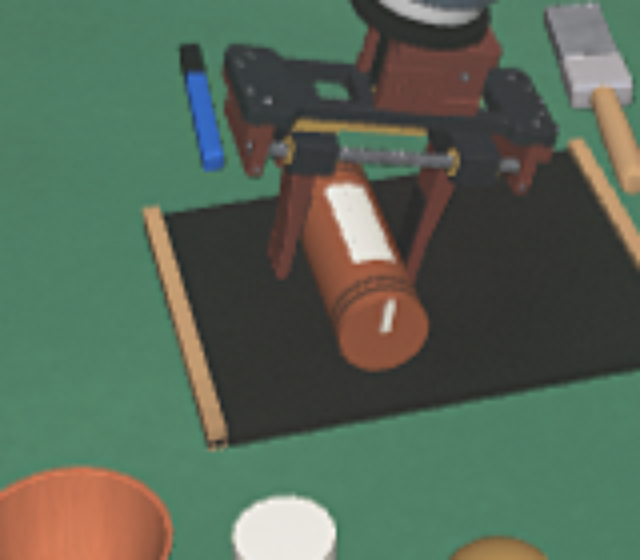

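The stripe at (388,315) still leans about 11° and the roller hasn't moved; the finger has only just closed the gap. One more slow nudge.

```bash
python3 -m creep '{"delta_pos":[[0,0.0019,0.0005],[0,0.0019,0.0005],[0,0.001,0.0003],[0,0,0],[0,0,0],[0,0,0]],"twist":[[0,0,0],[0,0,0],[0,0,0],[0,0,0],[0,0,0],[0,0,0]]}'
python3 - <<'E'
from h import *
stripe(5)
togo(0,0,0,10.8)
E
```

```text
t: 10.15
ee_pos: [546.6, -63.6, 27.4]
orientation: [2.868, 0.272, 0.036]
ft_force: [-0.0, 0.4, 0.1]
width: 66.0
grasp_force: 0.0
3 21 yb -152.4 angle from line 11.3 from centre 13.5
5 21 yb -156.9 angle from line -3.5 from centre 1.0
t 10.2 pos [546.7 -63.5  27.4] F [ 0.2  0.7 -0.7] w 65.7 g 0.0 j6 1.78
shift now [-525.  -166.5  -16.3] shift after turn [-525.1 -164.8   27.4] turn [15.   -0.    0.02]
```

```bash
python3 -m creep '{"delta_pos":[[0,0,0],[0,0,0],[0,0,0],[0,-0.0028,-0.0008],[0,-0.0028,-0.0008],[0,-0.0029,-0.0007],[0,0,0],[0,0,0],[0,0,0],[0,0,0],[0,0,0.003],[0,0,0.003],[0,0,0],[0,0,0]],"twist":[[0,0,0],[0,0,0],[0,0,0],[0,0,0],[0,0,0],[0,0,0],[5,0,0],[5,0,0],[5,0,0],[0,0,0],[0,0,0],[0,0,0],[0,0,0],[0,0,0]]}' 1
python3 - <<'E'
from h import *
stripe(6)
togo(546,-55,21,10.8)
E
```

```text
t: 11.37
ee_pos: [544.3, -54.1, 20.9]
orientation: [3.126, 0.298, -0.002]
ft_force: [0.0, 0.6, -0.5]
width: 87.6
grasp_force: 0.0
3 21 yb -152.4 angle from line 11.3 from centre 13.5
6 22 yb -157.0 angle from line -2.3 from centre 0.9
t 11.42 pos [544.5 -54.1  21. ] F [-1.   0.4  0.2] w 87.7 g 0.0 j6 1.26
shift now [1.3 1.2 0. ] shift after turn [1.3 1.2 0. ] turn [0.08 0.07 0.09]
```

Now grip, lift and check.

```bash
python3 -m creep '{"delta_pos":[[0,0,0],[0,0,0],[0,0,0],[0,0,0],[0,0,0],[0,0,0],[0,0,0],[0,0,0]],"twist":[[0,0,0],[0,0,0],[0,0,0],[0,0,0],[0,0,0],[0,0,0],[0,0,0],[0,0,0]]}' 0
python3 -m creep '{"delta_pos":[[0,0,-0.01],[0,0,-0.03],[0,0,-0.03],[0,0,-0.02],[0,0,0],[0,0,0]],"twist":[[0,0,0],[0,0,0],[0,0,0],[0,0,0],[0,0,0],[0,0,0]]}'
python3 - <<'E'
from h import *
im,d=get_image("scene"); p=camera_params("scene")
cv2.imwrite("pics/c7.png",cv2.resize(im[110:270,150:330],None,fx=3.5,fy=3.5)[:,:,::-1])
W=world(d,p["camera_matrix"],p["extrinsics"]);h=cv2.cvtColor(im,cv2.COLOR_RGB2HSV).astype(int)
m=(d>0)&(h[...,1]>110)&((h[...,0]<15)|(h[...,0]>170))&(W[...,2]>95)&(W[...,2]<165)&(abs(W[...,1]+50)<60)&(W[...,0]>565)&(W[...,0]<640)
b=W[m]; print("end x",np.percentile(b[:,0],[90,98,99.5]).round(1)); togo(564,-380,120,-6.1)
E
```

```text
t: 12.08
ee_pos: [545.2, -55.1, 21.5]
orientation: [3.127, 0.296, 0.001]
ft_force: [0.7, -0.3, 0.4]
width: 49.7
grasp_force: 30.0
t: 12.58
ee_pos: [545.2, -54.8, 112.1]
orientation: [3.127, 0.296, 0.003]
ft_force: [-1.1, -0.6, -6.4]
width: 49.5
grasp_force: 30.0
end x [613.6 615.7 617.4]
t 12.63 pos [544.2 -54.7 110.8] F [-0.7  1.1 -5.5] w 49.6 g 30.0 j6 1.26
shift now [-41.6 323.3  -9. ] shift after turn [ 54.3 321.4  -9.2] turn [ 0.03  0.05 16.91]
```

View pics/c7.png

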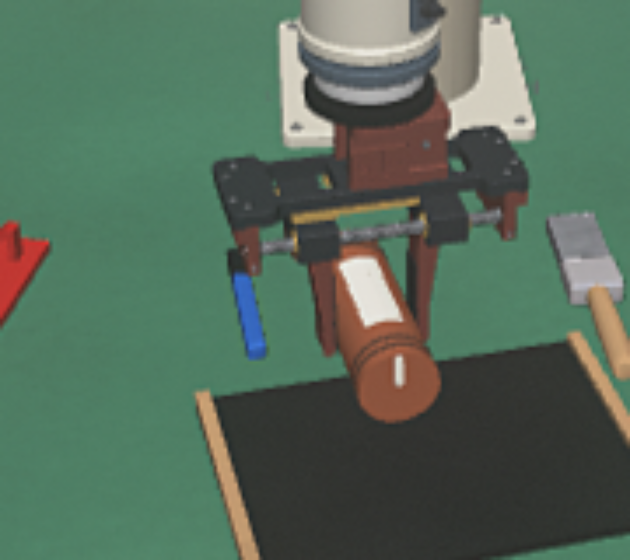

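The roller is held with the mark on top at (370,290) and the end stripe vertical at (399,370). On to the cradle.

```bash
python3 -m creep '{"delta_pos":[[0,0,0],[0,0,0],[0,0,0],[0.0068,0.0402,0],[0.0068,0.0402,0],[0.0068,0.0402,0],[0.0068,0.0402,0],[0.0068,0.0402,0],[0.0068,0.0402,0],[0.0068,0.0402,0],[0.0068,0.0402,0],[0,0,0],[0,0,0]],"twist":[[0,0,5.63],[0,0,5.63],[0,0,5.63],[0,0,0],[0,0,0],[0,0,0],[0,0,0],[0,0,0],[0,0,0],[0,0,0],[0,0,0],[0,0,0],[0,0,0]]}'
python3 - <<'E'
from h import *
togo(564,-380,55,-6.1)
E
```

```text
t: 13.72
ee_pos: [563.3, -381.9, 108.6]
orientation: [-3.136, 0.172, 0.005]
ft_force: [-0.7, 1.1, -5.3]
width: 49.2
grasp_force: 30.0
t 13.72 pos [ 563.3 -381.9  108.6] F [-0.7  1.1 -5.3] w 49.2 g 30.0 j6 1.07
shift now [ 0.6 -1.9 53.6] shift after turn [ 0.5 -1.9 53.6] turn [-0.06  0.18 -0.17]
```

```bash
python3 -m creep '{"delta_pos":[[0,-0.001,0.025],[0,-0.001,0.02],[0,0,0.01],[0,0,0.005],[0,0,0],[0,0,0]],"twist":[[0,0,0],[0,0,0],[0,0,0],[0,0,0],[0,0,0],[0,0,0]]}'
python3 - <<'E'
from h import *
im,d=get_image("scene")
im2,d2=get_image("side")
cv2.imwrite("pics/c8.png",np.hstack([cv2.resize(im[170:310,40:200],None,fx=2.5,fy=2.5),cv2.resize(im2[80:220,240:400],None,fx=2.5,fy=2.5)])[:,:,::-1])
togo(564,-380,38,-6.1)
E
```

```text
t: 14.22
ee_pos: [565.5, -377.9, 51.6]
orientation: [3.137, -0.165, -0.0]
ft_force: [0.1, 0.3, -4.8]
width: 49.3
grasp_force: 30.0
t 14.32 pos [ 566.1 -378.7   52.8] F [ 0.2 -0.8 -4.4] w 49.5 g 30.0 j6 1.07
shift now [-1.9  1.5 14.8] shift after turn [-1.9  1.6 14.8] turn [ 0.09 -0.1   0.05]
```

View pics/c8.png

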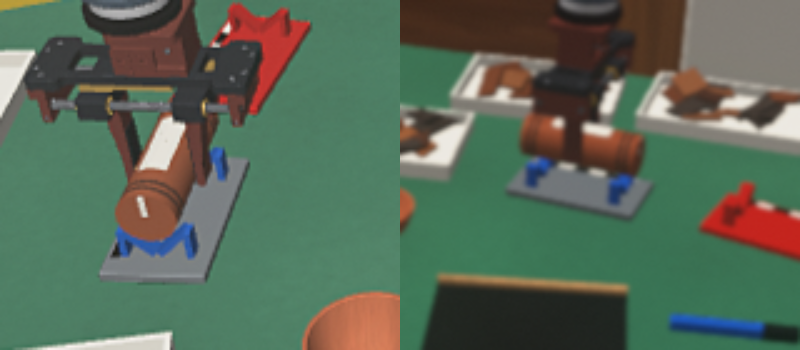

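Both crops show the roller centred over the blue V-supports, for example the near V at (155,240), with the mark on top. Lowering.

```bash
python3 -m creep '{"delta_pos":[[-0.001,0.001,0.005],[0,0,0.004],[0,0,0.002],[0,0,0],[0,0,0]],"twist":[[0,0,0],[0,0,0],[0,0,0],[0,0,0],[0,0,0]]}'; python3 -m creep '{"delta_pos":[[0,0,0.001],[0,0,0.001],[0,0,0]],"twist":[[0,0,0],[0,0,0],[0,0,0]]}'
```

```text
t: 14.73
ee_pos: [564.0, -379.3, 40.5]
orientation: [3.137, -0.166, -0.0]
ft_force: [-0.1, -0.3, -4.8]
width: 49.6
grasp_force: 30.0
t: 14.98
ee_pos: [564.4, -379.7, 39.1]
orientation: [3.136, -0.167, 0.001]
ft_force: [-1.5, -0.7, -2.4]
width: 49.9
grasp_force: 30.0
```

Contact is beginning.

```bash
python3 -m creep '{"delta_pos":[[0,0,0.0005],[0,0,0.0005],[0,0,0]],"twist":[[0,0,0],[0,0,0],[0,0,0]]}'
```

```text
t: 15.23
ee_pos: [564.5, -379.8, 38.9]
orientation: [3.136, -0.167, 0.002]
ft_force: [-3.7, 0.6, 5.7]
width: 49.5
grasp_force: 30.0
```

```bash
python3 -m creep '{"delta_pos":[[0,0,0],[0,0,0],[0,0,0],[0,0,0],[0,0,0],[0,0,0],[0,0,0],[0,0,0],[0,0,-0.01],[0,0,-0.02],[0,0,-0.03],[0,0,-0.03],[0,0,-0.03],[0,0,-0.03],[0,0,0],[0,0,0]],"twist":[[0,0,0],[0,0,0],[0,0,0],[0,0,0],[0,0,0],[0,0,0],[0,0,0],[0,0,0],[0,0,0],[0,0,0],[0,0,0],[0,0,0],[0,0,0],[0,0,0],[0,0,0],[0,0,0]]}' 1
python3 - <<'E'
from h import *
im,d=get_image("scene");p=camera_params("scene")
im2,d2=get_image("side")
cv2.imwrite("pics/c9.png",np.hstack([cv2.resize(im[170:310,40:200],None,fx=2.5,fy=2.5),cv2.resize(im2[80:220,240:400],None,fx=2.5,fy=2.5)])[:,:,::-1])
W=world(d,p["camera_matrix"],p["extrinsics"]);h=cv2.cvtColor(im,cv2.COLOR_RGB2HSV).astype(int)
near=(d>0)&(abs(W[...,0]-564)<85)&(abs(W[...,1]+380)<50)&(W[...,2]>46)&(W[...,2]<85)
m=near&~((abs(h[...,0]-112)<14)&(h[...,1]>130)); r=cyl(W[m]); print([np.round(q,2) for q in r[:4]])
k=(h[m][:,1]<70)&(h[m][:,2]>140)&(abs(r[4])<36); print("mark angle",np.percentile(r[5][k],[2,50,98]).round(1))
togo(0,0,0,0)
E
```

```text
t: 16.57
ee_pos: [565.3, -380.0, 190.7]
orientation: [3.134, -0.166, 0.007]
ft_force: [-0.3, -0.4, -0.7]
width: 87.8
grasp_force: 0.0
[array([ 562.82, -378.94,   50.9 ]), np.float64(-6.42), np.float64(144.03), np.float64(4.69)]
mark angle [-32.4   0.9  24.6]
t 16.67 pos [ 563.6 -378.8  187.2] F [ 0.6  0.2 -0.9] w 87.7 g 0.0 j6 1.07
shift now [-600.4 -317.1  187.6] shift after turn [-563.6 -378.8  187.2] turn [ 0.01  0.04 -6.07]
```

View pics/c9.png

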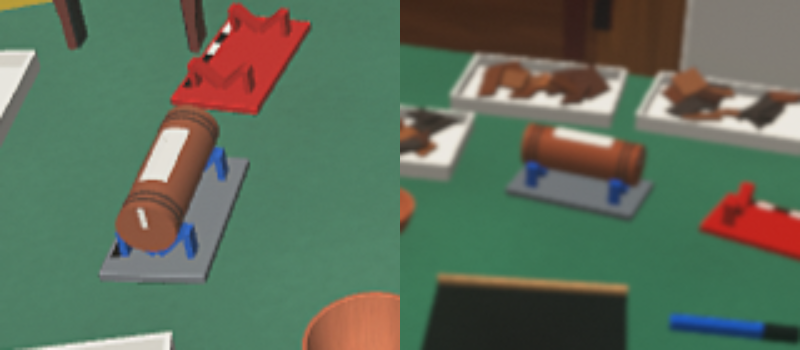

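The roller rests in both V-supports, with its centre at about (563,−379,51) mm. The mark at (163,155) faces up, within a few degrees, and the gripper is clear. Handing in.

```bash
python3 -c "
from workcell import *
print(close_job())"
```

```text
the job is handed in; nothing more can be done
None
```

The job is handed in at about 17 s of the 54 s allowed: the roller was let go on the board, rolled until its mark faced up, and now rests in both blue V-supports with the mark within a few degrees of up by camera; no verdict came back.

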